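Bolt down the spring cradle and hold the flask pressed into it

ROBOT

A 7-joint arm with a two-finger parallel gripper is mounted at the origin on the work surface. World frame = base frame: x ahead of the robot, y to its left, z up, the work surface at z = 0. Lengths are in m, angles in degrees, forces in N, time in s.
With the tool pointing down it reaches from about 0.4 to 0.85 m from the base axis. Payload 4.4 kg.
Tool frame: the origin (TCP) lies midway between the tips of the shut fingers; the grasp point (between the pads) lies 19 mm behind it; z points along the fingers, y is the line along which they close (so a half turn about z gives the same grasp; the last joint's range is limited). The gripper opens to 94 mm and grips with 3 to 60 N. Pads are 16 mm wide; open, the fingers measure 119 mm over their backs; the gripper's body (75 mm by 177 mm) begins 78 mm behind the grasp point.
Start: joints at [64.24, 36.005, 2.206, 86.941, -1.547, 57.084, -1.146], TCP at [0.243, -0.603, 0.205] pointing down, gripper open.
Joint ranges: [-175.42, 175.42], [-21.48, 121.26], [-71.46, 75.88], [10.55, 141.38], [-63.04, 243.04], [13.31, 113.54], [-168.57, 168.57]. Speed limits (degrees/s): [147.25, 147.25, 180, 180, 180, 180, 180].

INTERFACE

Orientations are given as a 3x3 rotation matrix whose columns are the frame's x, y, z axes.
In Python, from bench import * gives the robot as it stands. The module is installed in compiled form; this text tells all that it offers. Calls block until the motion is done:
- move_pose(position, orientation): joint-space move of the TCP to a pose.
- line_to(position, rot=None, max_speed=0.15): straight line of the TCP; rot=None keeps the orientation; max_speed is the mean speed in m/s.
- move_joints(angles): joint-space move.
- grip(opening): opening from 0.0 (shut) to 1.0 (fully open); the grip force is fixed at half the most; returns when the fingers have stopped.
- dwell(seconds).
- solve_ik(position, orientation): joint angles nearest the present ones, or None.
- get_state(): the state.
- get_image(name): name is "scene" or "top" or "wrist"; returns the picture (420x560x3 uint8, blue, green, red); there is no depth.
- get_calibration(name): a dict with "mtx" (3x3 intrinsics, pixels), "distortion" ([k1, k2, p1, p2, k3] as OpenCV has them; the pictures are not rectified), "eye" and "orientation" of the camera in the world; the wrist camera has in their place "mount" (4x4, takes a point from camera to tool coordinates, whose origin is the TCP and whose axes are the flange's). Camera axes: x right, y up, looking along -z (the intrinsics and any distortion apply to the point x, -y, -z); pixel columns grow to the right and rows downward; lengths in m; the calibration is good to about 2 mm. A picture is of the moment at which its call begins: read the wrist's pose just before it. get_calibration takes no time and is no camera call.
A pose or a line that the arm cannot do raises PlanningError and nothing moves.
- close_job(): hands the job in; it is judged then, once.
The state is a dict: "time": time; "qpos": joint angles; "qd": joint speeds; "tau": joint torques, N m; "tcp_pos": TCP position; "eef_rot": TCP orientation; "force": force on the tool from outside, world axes, zero at the start; "wrist_torque": the same for the moment, N m; "opening": opening from 0.0 (shut) to 1.0 (fully open); "grip_force": force on a finger pad.
Only numpy, scipy, OpenCV 4.12 (cv2) and the standard library are available. Lean on these libraries where they do the work, as an engineer would, in place of code of your own. Each camera call takes 0.05 s, during which the arm holds its last target. There are 200 camera calls.

TASK

Bolt the spring cradle down by turning the three blue knobs on its foot clockwise, one after the other, each to its end stop, with the flask still in its cork ring. Then lift the amber flask by its neck, set it upright in the orange sprung ring, press it down until the ring is fully down on its stop, and finish while still gripping the flask and holding it pressed down. The ring must be pushed by the flask, not by the fingers; leave everything else on the bench where it is.

Things in the scene. Friction and masses are not known exactly. Their poses are not given: they have to be found in the camera images.
- cradle: sprung ring cradle, standing on the bench; it cannot shift. An aluminium foot 14 mm thick with three arms, each with a blue bolt knob at its end, 100 mm from the middle; the middle carries an orange ring on three spring posts. Origin: centre of the underside, on the bench; z up, +x away from the robot at yaw 0.
- bolt1_grip (a point): grip point of bolt knob 1, towards the robot (the cradle's -x): on the knob's upright axis, 51 mm above the bench and 7 mm below the knob's top. The blue knob has a 44 mm disc (8 mm thick, top face 23 mm below this point) with a bar grip across it, 42 mm long, 14 mm thick, standing 30 mm proud of the disc. This point turns with the knob: its x axis runs along the bar, its y axis across it.
- bolt1 (a joint): turn of bolt knob 1 in rad: grows as it is turned clockwise seen from above; 1.4 is its end stop (tight). It starts at 0 to 0.35, is light to turn (about 0.1 N m), cannot come off or rise and stays where it is left.
- bolt2_grip (a point): grip point of bolt knob 2, the cradle's far left (60 degrees left of its +x): on the knob's upright axis, 51 mm above the bench and 7 mm below the knob's top. The blue knob has a 44 mm disc (8 mm thick, top face 23 mm below this point) with a bar grip across it, 42 mm long, 14 mm thick, standing 30 mm proud of the disc. This point turns with the knob: its x axis runs along the bar, its y axis across it.
- bolt2 (a joint): turn of bolt knob 2 in rad: grows as it is turned clockwise seen from above; 1.4 is its end stop (tight). It starts at 0 to 0.35, is light to turn (about 0.1 N m), cannot come off or rise and stays where it is left.
- bolt3_grip (a point): grip point of bolt knob 3, the cradle's far right (60 degrees right of its +x): on the knob's upright axis, 51 mm above the bench and 7 mm below the knob's top. The blue knob has a 44 mm disc (8 mm thick, top face 23 mm below this point) with a bar grip across it, 42 mm long, 14 mm thick, standing 30 mm proud of the disc. This point turns with the knob: its x axis runs along the bar, its y axis across it.
- bolt3 (a joint): turn of bolt knob 3 in rad: grows as it is turned clockwise seen from above; 1.4 is its end stop (tight). It starts at 0 to 0.35, is light to turn (about 0.1 N m), cannot come off or rise and stays where it is left.
- ring_seat (a point): centre of the orange ring's top rim, 75 mm above the bench when the ring is up; z up; it moves down with the ring. The ring is open in the middle: 48 mm inside, 74 mm outside diameter, 13 mm tall.
- ring (a joint): how far the orange ring is pressed down, in m: 0 up, 0.018 down on its stop. Springs push it up: about 4 N to start moving, about 10 N at the stop. The flask's weight alone does not lower it.
- flask: amber round-bottomed flask with a white stopper, 126 mm tall, about 0.11 kg, thick-bottomed (so that it stays upright in a ring), origin at the bottom of its bulb, z along its neck. It starts upright in the cork ring and, bulb in ring, also stands in the orange ring: its bulb centre then lies about 21 mm above point ring_seat.
- flask_bulb (a point): centre of the flask's round bulb (64 mm diameter), 32 mm above its lowest point; z along the neck
- flask_neck (a point): point on the axis of the flask's neck, 58 mm above the bulb's centre: where to grip. The neck is a 23 mm diameter cylinder from 24 mm below this point (where the bulb's shoulder begins) to 20 mm above it, then a 29 mm lip and a 27 mm stopper up to 36 mm above it.
- rest: cork ring on the bench that the flask starts in: 90 mm outside, 44 mm inside diameter, 25 mm tall; it cannot shift; origin at the centre of its underside
- vial_yellow: vial, glass, 23 mm across, 41 mm tall, yellow cap; stands on the bench near the cradle; loose, to be left alone; origin at the centre of its underside
- vial_red: the same kind of vial with a red cap; stands near the cork ring; loose, to be left alone; origin at the centre of its underside
- vial_black: the same kind of vial with a black cap; stands between cradle and cork ring, further from the robot; loose, to be left alone; origin at the centre of its underside
- reagent: white reagent bottle with black cap, 90 mm across, 190 mm tall; loose, to be left alone; origin at the centre of its underside
- measure: glass measuring cylinder on a round white foot, 64 mm across the foot, 181 mm tall; loose, to be left alone; origin at the centre of its underside
- mouse: black computer mouse, 100 x 58 x 26 mm; loose, to be left alone; origin at the centre of its underside
There are look-alikes about, which are no part of the job. There is more than one size of the rest; the job needs the middle-sized.

How it is judged (in metres and radians):
On the way, in this order (a step that is already met when the one before it is completed fails the run):
1. all three bolt knobs are at their end stops while the flask still stands in its cork ring and the orange ring is up (value of joint each of bolt1, bolt2, bolt3 above 1.3 rad and horizontal distance between flask_bulb and rest below 0.01 m and height (world z) of flask_bulb below 0.056 m and value of joint ring below 0.004 m), for 0.2 s.
2. the flask sits upright in the orange ring (horizontal distance between flask_bulb and ring_seat below 0.006 m and z of flask_bulb in the frame of ring_seat between 0.014 and 0.027 m and angle between flask_bulb's own z axis and vertical below 0.2 rad), for 0.1 s.
At the end, for the whole second after the job is handed in: Still holding: fingers on the flask (over 2 N), flask upright within 0.2 rad, at rest, centred in the orange ring within 6 mm and bearing on it over 4 N; ring down by over 14 of its 18 mm, cradle not touched by the robot; all three knobs within 0.1 rad of their end stops (all of step 2 and value of joint each of bolt1, bolt2, bolt3 above 1.3 rad and value of joint ring above 0.014 m and contact force between flask and cradle above 4 N and contact force between the fingers and flask above 2 N and contact force between each of the arm, the fingers and cradle below 0.5 N and linear speed of flask below 0.02 m/s); the arm keeps its last pose, push and grip.
It fails at once if a bystander on the bench is shifted by more than 20 mm (distance of any of vial_yellow, vial_red, vial_black, reagent, measure, mouse from where it was at the start of the episode above 0.02 m).
It fails at once if a bystander is knocked over (angle between any of vial_yellow, vial_red, vial_black, reagent, measure, mouse's own z axis and vertical above 0.5 rad).
It also fails if it takes over 72 s, if anything falls off the work surface, if the arm or the gripper's body presses on something with over 40 N, if the wrist force passes 120 N, or if a joint passes its speed limit or range.

## Working session

There is one attempt and no reset: what is moved stays moved. The work goes in short steps, each a Python script; the robot and the scene stay as the last script left them, time stands still between calls to the robot, and variables do not carry over. Pictures are saved under pics/ and viewed, at most 10 in all, crops included, and the job is handed in when it is done.

```bash
mkdir -p pics
cat > h.py <<'E'
from bench import *
import numpy as np, cv2
def save(n,f):
    im=get_image(n); cv2.imwrite('pics/'+f,im); return im
def ray(cal,uv,T=None):
    p=cv2.undistortPoints(np.array([[uv]],float),np.array(cal['mtx']),np.array(cal['distortion']))[0,0]
    d=np.array([p[0],-p[1],-1.])
    if T is None: R=np.array(cal['orientation']);e=np.array(cal['eye'])
    else: R=T[:3,:3];e=T[:3,3]
    d=R@d; return e,d/np.linalg.norm(d)
def wristT(s,cal):
    A=np.eye(4);A[:3,:3]=np.array(s['eef_rot']);A[:3,3]=s['tcp_pos']; return A@np.array(cal['mount'])
def onz(cal,uv,z,T=None):
    e,d=ray(cal,uv,T); return e+d*(z-e[2])/d[2]
E
python3 - <<'E'
from h import *
a=save('top','top0.png');b=save('scene','scene0.png')
for n in('top','scene','wrist'):
    c=get_calibration(n);print(n,{k:np.round(v,3).tolist() for k,v in c.items() if not isinstance(v,str)})
s=get_state();print(s['time'],np.round(s['eef_rot'],3),s['opening'])
E
```

```text
top {'mtx': [[392.247, 0.0, 284.081], [0.0, 392.247, 216.636], [0.0, 0.0, 1.0]], 'distortion': [-0.085, 0.0, 0.0, 0.0, 0.0], 'eye': [0.392, -0.001, 1.246], 'orientation': [[0.024, 0.988, -0.151], [-1.0, 0.021, -0.022], [-0.019, 0.152, 0.988]]}
scene {'mtx': [[518.509, 0.0, 280.039], [0.0, 518.509, 213.109], [0.0, 0.0, 1.0]], 'distortion': [0.011, 0.0, 0.0, 0.0, 0.0], 'eye': [1.352, 0.889, 0.834], 'orientation': [[-0.741, -0.369, 0.561], [0.671, -0.377, 0.639], [-0.024, 0.85, 0.526]]}
wrist {'mtx': [[369.46, 0.0, 284.422], [0.0, 369.46, 208.914], [0.0, 0.0, 1.0]], 'distortion': [-0.052, 0.0, 0.0, 0.0, 0.0], 'mount': [[0.0, 0.959, 0.284, 0.084], [1.0, -0.0, 0.0, -0.001], [0.0, 0.284, -0.959, -0.18], [0.0, 0.0, 0.0, 1.0]]}
0.1 [[ 0.927  0.374 -0.001]
 [ 0.374 -0.927  0.002]
 [-0.    -0.002 -1.   ]] 1.00312298159258
```

View pics/top0.png

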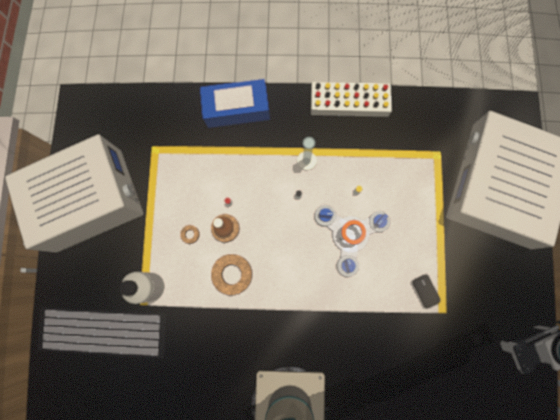

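View pics/scene0.png

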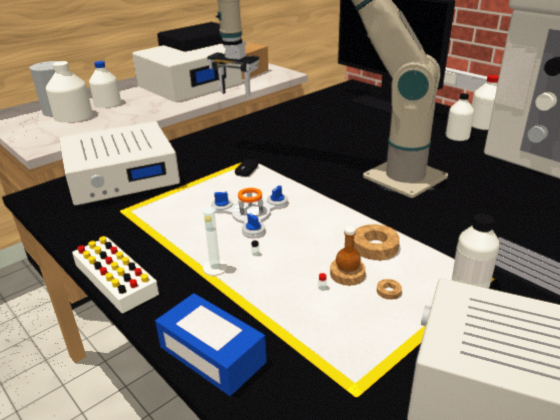

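Top view: flask with cork ring at (225,229). Three cork rings: small (190,234), middle (225,229, holding the flask) and large (231,274), so the middle one is the rest. Cradle ring is at (352,233), with knob 1 at (348,266) nearest the robot, knob 2 at (325,215) and knob 3 at (380,221). Next I move the wrist camera above the cradle.

Run:
```python
from h import *
c=get_calibration('top')
for n,uv,z in(('k1',(348,266),.05),('k2',(325,215),.05),('k3',(380,221),.05),('ring',(352.5,233),.07),('stopper',(219,223),.145),('rest',(225,229),.02),('yellow',(359,189),.04),('black',(298,194),.04),('meas',(306,163),.0)):
    print(n,np.round(onz(c,uv,z),3))
P=onz(c,(352.5,233),.07)
# tool x = away from base radially (camera on far side), y per down-pointing
R=np.array([[1,0,0],[0,-1,0],[0,0,-1.]])
p=[P[0]-.03,P[1],.30]
for a in (0,180):
    t=np.radians(a);Rz=np.array([[np.cos(t),-np.sin(t),0],[np.sin(t),np.cos(t),0],[0,0,1]])
    print(a,solve_ik(p,Rz@R))
move_pose(p,R)
s=get_state();w=save('wrist','w1.png');print(s['time'],s['qpos'],s['tcp_pos'])
np.savez('w1.npz',T=wristT(s,get_calibration('wrist')))
```

```text
k1 [ 0.428 -0.171  0.05 ]
k2 [ 0.583 -0.1    0.05 ]
k3 [ 0.567 -0.269  0.05 ]
ring [ 0.526 -0.181  0.07 ]
stopper [0.538 0.209 0.145]
rest [0.536 0.213 0.02 ]
yellow [ 0.669 -0.207  0.04 ]
black [ 0.649 -0.015  0.04 ]
meas [ 0.762 -0.04   0.   ]
0 [ 15.14059026  20.23626808   2.64493203  98.79709752  -1.04579322
  60.99049446 -71.87032181]
180 [ 46.6348233   24.79823731 -43.33858987  97.93659885  18.56699622
  64.69258281  87.87993149]
1.9167 [ 15.20613939  20.25794848   2.70147823  98.79293322  -1.02986445
  60.98575598 -71.85487739] [ 0.49591976 -0.18251971  0.2998369 ]
```

View pics/w1.png

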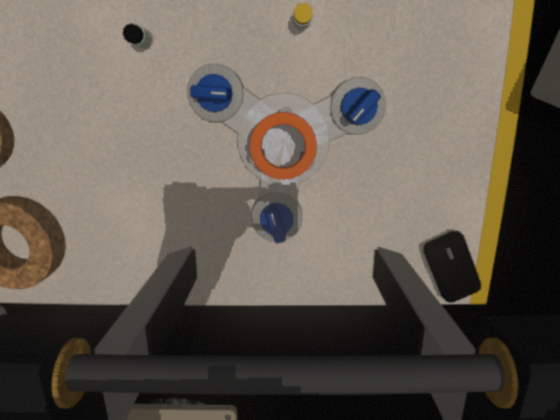

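Wrist view: ring at (283,146), knob 1 at (277,220) with its bar nearly upright in the picture, knob 2 at (213,92) with its bar horizontal, and knob 3 at (360,105) with its bar up-right. The yellow vial is at (303,14) and the black one at (134,34). I'll take one enlarged crop to separate bars from discs.

Run:
```python
from h import *
im=cv2.imread('pics/w1.png');T=np.load('w1.npz')['T'];c=get_calibration('wrist')
hsv=cv2.cvtColor(im,cv2.COLOR_BGR2HSV)
out=[]
for n,(u,v) in(('k1',(277,220)),('k2',(213,92)),('k3',(360,105))):
    cr=im[v-30:v+30,u-30:u+30]; out.append(cv2.resize(cr,(260,260),interpolation=cv2.INTER_CUBIC))
    h=hsv[v-30:v+30,u-30:u+30]; m=(h[...,0]>100)&(h[...,0]<130)&(h[...,1]>110)
    print(n,m.sum(),np.percentile(h[...,2][m],[5,25,50,75,95]))
cv2.imwrite('pics/crop1.png',np.hstack(out))
m=cv2.inRange(hsv,(3,170,120),(14,255,255))
k=max(cv2.findContours(m,cv2.RETR_EXTERNAL,cv2.CHAIN_APPROX_NONE)[0],key=cv2.contourArea)
print(cv2.fitEllipse(k))
e=cv2.fitEllipse(k)[0];print(onz(c,e,.073,T),onz(c,e,.0685,T))
```

```text
k1 237 [ 69.  71.  83.  99. 106.]
k2 1042 [ 68.  96. 107. 110. 113.]
k3 984 [ 54.    92.75 108.   114.   116.  ]
((282.5929260253906, 145.2986297607422), (64.29052734375, 64.577392578125), 86.37877655029297)
[ 0.53157431 -0.17937198  0.073     ] [ 0.5310421  -0.17934979  0.0685    ]
```

View pics/crop1.png

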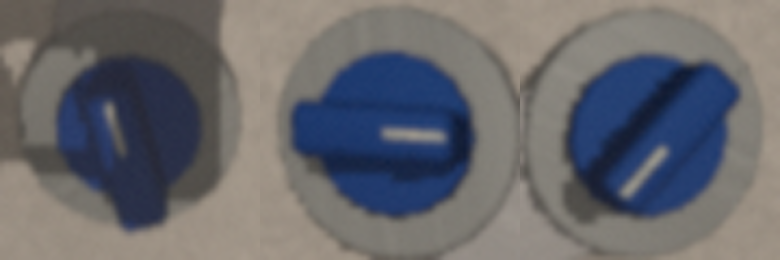

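```bash
cat >> h.py <<'E'
def Rt(phi):
    t=np.radians(phi);return np.array([[np.cos(t),np.sin(t),0],[np.sin(t),-np.cos(t),0],[0,0,-1.]])
E
python3 - <<'E'
from h import *
T=np.load('w1.npz')['T'];c=get_calibration('wrist')
disc={'k1':(276.5,219.3),'k2':(214.2,92.7),'k3':(359.5,105.7)}
mark={'k1':((271.2,214.0),(275.4,225.3)),'k2':((211.2,92.7),(225.9,93.6)),'k3':((363.5,109.2),(353.8,120.2))}
C=np.array([.5313,-.1794]);D={}
for k in disc:
    d=onz(c,disc[k],.028,T)[:2];a,b=[onz(c,m,.058,T)[:2] for m in mark[k]]
    D[k]=d;v=d-C;w=b-a
    print(k,d.round(4),'r',np.linalg.norm(v).round(4),'az',np.degrees(np.arctan2(v[1],v[0])).round(1),'bar',np.degrees(np.arctan2(w[1],w[0])).round(1),'mark in',(a-d).round(3),(b-d).round(3))
print('mean',np.mean(list(D.values()),0))
E
```

```text
k1 [ 0.4317 -0.171 ] r 0.1 az 175.2 bar -161.1 mark in [0.017 0.006] [0.002 0.001]
k2 [ 0.5881 -0.099 ] r 0.0984 az 54.8 bar -93.8 mark in [-0.001 -0.002] [-0.002 -0.018]
k3 [ 0.573  -0.2704] r 0.1001 az -65.4 bar 139.5 mark in [-0.003  0.001] [-0.015  0.012]
mean [ 0.53093094 -0.18014757]
```

```bash
cat >> h.py <<'E'
def turn(k,bar,dz=.036):
    C=np.array([.5311,-.1798]);az=np.radians({1:174.9,2:54.9,3:-65.1}[k])
    xy=C+.1*np.array([np.cos(az),np.sin(az)])
    grip(.5)
    move_pose([*xy,.13],Rt(bar)); line_to([*xy,dz],max_speed=.1)
    f0=get_state(); print('down',f0['time'],np.round(f0['force'],1),np.round(f0['tcp_pos'],4),np.round(f0['qpos'],0))
    grip(0); s=get_state(); t0=s['wrist_torque'][2]; q=np.array(s['qpos'])
    print('grip',s['opening'],s['grip_force'],np.round(s['force'],1),t0)
    q0=q[6];log=[]
    for i in range(1,24):
        q[6]=q0-4*i; move_joints(q); s=get_state(); t=s['wrist_torque'][2]-t0; log.append((round(q0-s['qpos'][6],1),round(t,2)))
        if abs(t)>.6 or np.linalg.norm(np.array(s['force'])[:2])>25: break
    print(log,np.round(s['force'],1),s['time'])
    grip(.5); p=s['tcp_pos']; line_to([p[0],p[1],.13],max_speed=.15)
    print(get_state()['time'])
E
python3 -c "
from h import *
turn(1,18.9)"
```

```text
down 4.6833 [-0.3  0.2  1.1] [ 0.432  -0.1711  0.0365] [ 19.  38.  -1. 124.   2.  18. -55.]
grip 0.14831347252250138 29.606294631958008 [ 0.1 -2.2  1. ] 0.02059739842215962
[(np.float64(3.9), np.float64(-0.12)), (np.float64(7.9), np.float64(-0.13)), (np.float64(11.8), np.float64(-0.11)), (np.float64(15.8), np.float64(-0.09)), (np.float64(19.8), np.float64(-0.13)), (np.float64(23.8), np.float64(-0.16)), (np.float64(27.9), np.float64(-0.07)), (np.float64(31.9), np.float64(-0.08)), (np.float64(35.9), np.float64(-0.13)), (np.float64(39.9), np.float64(-0.06)), (np.float64(43.9), np.float64(-0.06)), (np.float64(47.9), np.float64(-0.11)), (np.float64(51.9), np.float64(-0.1)), (np.float64(55.9), np.float64(-0.12)), (np.float64(59.9), np.float64(-0.03)), (np.float64(63.8), np.float64(0.1)), (np.float64(67.8), np.float64(0.65))] [-0.7 -7.9 -0.7] 9.55
11.0167
```

```bash
python3 -c "
from h import *
turn(2,86.2); turn(3,139.5)
move_pose([.4959,-.1825,.30],Rt(0))
s=get_state();w=save('wrist','w2.png');np.savez('w2.npz',T=wristT(s,get_calibration('wrist')));print(s['time'])
cv2.imwrite('pics/w2c.png',cv2.resize(w[:260,160:420],(600,600),interpolation=cv2.INTER_CUBIC))
" | sed 's/np.float64//g'
```

```text
down 13.7833 [ 0.5 -0.8  0.4] [ 0.5892 -0.0979  0.0366] [ 28.  49. -35. 103.  41.  42. -33.]
grip 0.14274348722915814 30.000458657741547 [-2.9  0.1  4.5] -0.07953417688573619
[((3.9), (-0.03)), ((7.9), (0.02)), ((11.8), (0.0)), ((15.8), (0.01)), ((19.8), (0.02)), ((23.8), (0.04)), ((27.8), (0.02)), ((31.8), (-0.0)), ((35.8), (-0.02)), ((39.8), (-0.01)), ((43.8), (-0.0)), ((47.8), (-0.01)), ((51.8), (0.04)), ((55.8), (0.03)), ((59.8), (-0.0)), ((63.8), (0.02)), ((67.8), (0.07)), ((71.8), (0.23)), ((75.7), (0.74))] [ 5.7 -4.3 -4.5] 19.15
20.6083
down 23.8667 [ 0.4 -0.   0.2] [ 0.5738 -0.2705  0.0367] [ 56.  63. -65.  96.  63.  65.  22.]
grip 0.1452023586882217 29.99598205089569 [-3.3 -3.   4.6] 0.11800555577685706
[((3.9), (-0.21)), ((7.9), (-0.23)), ((11.8), (-0.19)), ((15.8), (-0.15)), ((19.8), (-0.16)), ((23.8), (-0.15)), ((27.8), (-0.18)), ((31.8), (-0.2)), ((35.8), (-0.18)), ((39.8), (-0.24)), ((43.8), (-0.2)), ((47.8), (-0.23)), ((51.8), (-0.21)), ((55.8), (-0.19)), ((59.8), (-0.19)), ((63.8), (-0.16)), ((67.7), (0.51)), ((71.7), (0.72))] [-3.8 -2.5  5.9] 28.9833
30.4417
31.4167
```

View pics/w2c.png

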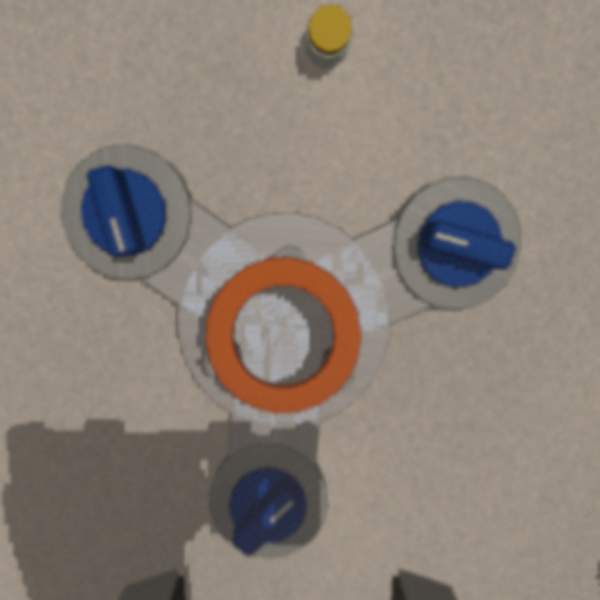

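All three knobs show the same angle relative to their arms (marks at (282,512), (116,235) and (451,240)) and each hit a stop. Next, the flask.

Run:
```python
from h import *
grip(.7)
move_pose([.50,.211,.30],Rt(0))
s=get_state();w=save('wrist','w3.png');c=get_calibration('wrist');T=wristT(s,c);np.savez('w3.npz',T=T)
hsv=cv2.cvtColor(w,cv2.COLOR_BGR2HSV)
m=cv2.inRange(hsv,(0,0,150),(179,70,255))
print(s['time'],np.round(s['tcp_pos'],4))
for z in(.02,.048,.142):
    M=np.linalg.inv(T)@np.array([.537,.211,z,1]);p=M[:3]
    uv=cv2.projectPoints(np.array([[p[0],-p[1],-p[2]]]),np.zeros(3),np.zeros(3),c['mtx'],c['distortion'])[0];print(z,uv.round(1).ravel())
```

```text
33.4417 [0.5007 0.2095 0.2998]
0.02 [284.  139.8]
0.048 [283.9 142.3]
0.142 [283.9 153.7]
```

View pics/w3.png

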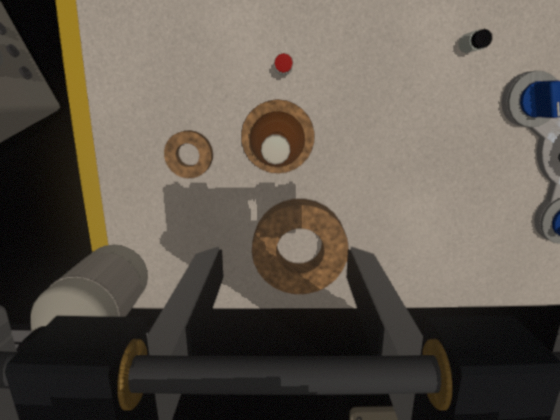

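Flask stopper is at (275.5,150.5), centred in the middle cork ring (278,136). The small ring (188,154) and large ring (300,246) are the decoys. Red vial is at (284,63).

Run:
```python
from h import *
c=get_calibration('wrist');T=np.load('w3.npz')['T'];w=cv2.imread('pics/w3.png')
m=cv2.inRange(w,(140,140,140),(255,255,255));m[:130]=0;m[170:]=0;m[:,:255]=0;m[:,297:]=0
k=max(cv2.findContours(m,cv2.RETR_EXTERNAL,cv2.CHAIN_APPROX_NONE)[0],key=cv2.contourArea)
e=cv2.minEnclosingCircle(k);a=onz(c,e[0],.142,T);b=onz(c,(278,136.5),.022,T);print(e,a,b)
xy=(a[:2]+b[:2])/2 if np.linalg.norm(a[:2]-b[:2])<.006 else a[:2]
grip(.65);move_pose([*xy,.2],Rt(45));line_to([*xy,.089],max_speed=.1)
s=get_state();print(np.round(s['force'],1),s['tcp_pos'])
grip(0);s=get_state();print(s['opening']*94,s['grip_force'],np.round(s['force'],1))
line_to([*xy,.21],max_speed=.12);s=get_state();print(s['time'],s['opening']*94,s['grip_force'],np.round(s['force'],1),s['tcp_pos'])
np.save('xy.npy',np.array([*a[:2],*b[:2],*xy]))
```

```text
((276.0, 147.0), 11.401854515075684) [0.54307732 0.21815349 0.142     ] [0.54119042 0.21827236 0.022     ]
[ 0.  -0.   0.2] [0.54250974 0.21859777 0.08964992]
27.120842330501393 30.000078678131104 [-0.6 -0.2 -0.4]
37.5 27.252780382180735 29.999843537807465 [ 0.3  0.7 -0.6] [0.54177417 0.21770926 0.20914146]
```

The opening reads 27 mm where the neck should give 23, so I check what is gripped.

Run:
```python
from h import *
a=get_image('scene');b=get_image('wrist')
cv2.imwrite('pics/s4.png',np.hstack([cv2.resize(a[140:300,280:420],(420,480),interpolation=cv2.INTER_CUBIC),cv2.resize(b[60:300,190:380],(380,480))]))
```

```text
(no output)
```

View pics/s4.png

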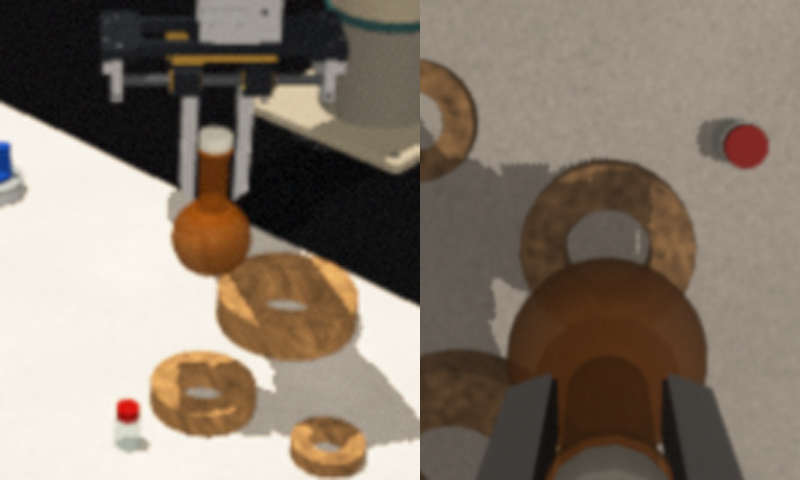

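The flask is held upright between the fingers with the fingertips just above the shoulder. The red vial and the cork rings are undisturbed. I carry it over and lower it while watching the force.

Run:
```python
from h import *
xy=np.array([.5311,-.1798])
line_to([*xy,.21],Rt(45),max_speed=.12)
s=get_state();f0=np.array(s['force']);print(s['time'],f0.round(1),s['tcp_pos'],s['opening']*94)
line_to([*xy,.148],max_speed=.08)
z=.148
while z>.112:
    z-=.003; line_to([*xy,z],max_speed=.04); s=get_state(); f=np.array(s['force'])-f0
    print(round(z,3),round(s['tcp_pos'][2],4),f.round(1),round(s['opening']*94,1))
    if f[2]>14: break
print(s['time'])
w=save('wrist','w5.png');a=get_image('scene')
cv2.imwrite('pics/s5.png',np.hstack([cv2.resize(a[110:250,190:310],(400,467),interpolation=cv2.INTER_CUBIC),cv2.resize(w[60:300,180:386],(400,467))]))
```

```text
41.0667 [ 0.8 -0.5 -1.1] [ 0.53112718 -0.17949593  0.21005277] 27.390658138120244
0.145 0.1451 [-0.2  0.9  1.4] 27.4
0.142 0.1418 [-0.6  0.7 -0.9] 27.4
0.139 0.1388 [-0.3  1.4 -0.3] 27.4
0.136 0.1364 [-0.8 -1.1  4.7] 27.2
0.133 0.1333 [-0.1 -0.9  5.8] 27.4
0.13 0.1303 [-0.2  0.1  6.2] 27.5
0.127 0.1275 [-0.   0.2  7.8] 27.3
0.124 0.1246 [-1.1 -0.3  8.3] 27.3
0.121 0.1218 [-0.8 -0.6  8.5] 27.1
0.118 0.1189 [-0.4 -0.9 10.7] 27.1
0.115 0.1177 [-1.7 -0.8 19.4] 27.0
44.7417
```

View pics/s5.png

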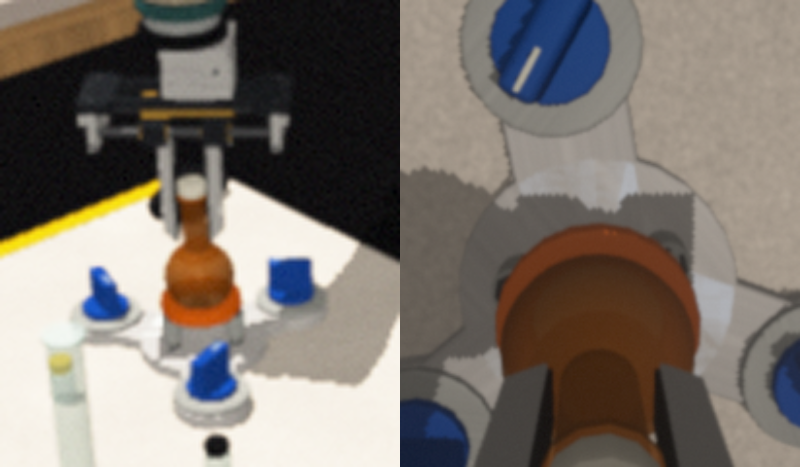

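The flask sits upright in the ring. Force rose from about 4.7 N to 10.7 N over 18 mm, then jumped to 19 N at the stop. The fingers are well above the ring, so I hand in.

Run:
```python
from h import *
dwell(.5);s=get_state();print(s['time'],np.round(s['force'],1),s['tcp_pos'],s['grip_force'])
print(close_job())
```

```text
45.3417 [-0.9 -1.6 17. ] [ 0.53337468 -0.18001237  0.1176881 ] 30.002723783254623
the job is handed in; nothing more can be done
None
```

I handed the job in at 45 s of the 72 s allowed: all three knobs were turned to their stops, and the flask is still gripped and pressed down on the ring's stop with about 17 N. The hand-in returned no verdict.

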